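Secure the controlled-medicines transit box for the courier

ROBOT

A 6-joint arm with a two-finger parallel gripper is mounted at the origin on a cart in front of the work surface, level with it; the furniture and walls round the work are solid. World frame = base frame: x ahead of the robot, y to its left, z up, the work surface at z = 0. Lengths are in mm, angles in degrees, forces in N, time in s.
With the tool pointing down it reaches from about 300 to 850 mm from the base axis. Payload 4.2 kg.
Tool frame: the origin (TCP) lies at the very end of the fingers, on their centre line; the grasp point (between the pads) lies 19 mm behind it (env.grasp_offset is the distance from the TCP to the grasp point, in mm); z points along the fingers, y is the line along which they close (so a half turn about z gives the same grasp; the last joint's range is limited). The gripper opens to 91 mm and grips with 3 to 60 N. Pads are 32 mm wide; open, the fingers measure 118 mm over their backs; the gripper's body (76 mm by 178 mm) begins 60 mm behind the grasp point.
Start: joints at [-64.458, 18.312, 89.639, -0, 72.044, -1.146], TCP at [258.26, -513.756, 213.976] pointing down, gripper open.
Joint ranges: [-177.97, 177.97], [-48.28, 115.42], [12.27, 149.76], [-77.06, 257.06], [2.81, 150.46], [-146.56, 146.56]. Speed limits (degrees/s): [147.25, 147.25, 180, 180, 180, 180].

INTERFACE

Orientations are given as [roll, pitch, yaw] about the fixed x, y, z axes, in that order (R = Rz(yaw) Ry(pitch) Rx(roll)).
In Python, from workcell import env gives the robot as it stands. The module is installed in compiled form; this text tells all that it offers.
- The arm moves only by the tool send_rows, never from a script. Its argument "motion" is a list of rows, each an object of numbers: "tx", "ty", "tz": the shift along the tool's x, y, z in units of 500 mm (1.0 is 500 mm); "rx", "ry", "rz": the turn, a rotation vector about the tool's x, y, z in units of 30 degrees (1.0 is 30 degrees); "gripper": the closure, from -1 (fully open) to 1 (shut). In form: [{"tx": .., "ty": .., "tz": .., "rx": .., "ry": .., "rz": .., "gripper": ..}, ...]. A call has 1 to 12 rows; each row shifts and turns the commanded pose from where the row before left it, along the tool's axes as they then stand; what a row does not reach is not made up. A row lasts 1/8 s, in which the tool goes at most 62.5 mm and 10.7 degrees, less where a joint would pass 70% of its speed; a pose out of reach is approached as far as the arm can. A call with a number of a shift or a turn outside -1 to 1 is refused whole. A call with a gripper value outside its range is refused whole. The fingers move at their own pace and stop on an object; "grip_force" is the grip in N (left out, the last holds). Time passes only in rows, so rows that do not move let the fingers close. It gives the time, the measured TCP pose, the force, the opening and the grip force at its end, in the units of the state.
- env.state(): the state, without advancing time (a new reading comes with each control period).
- env.grab_frame(name): name is "scene" or "top"; returns a dict with "frame" (384x512x3 uint8, red, green, blue), "vertical_fov" (degrees; the focal length in pixels is half the picture's height over the tangent of half this angle, whatever the lens; pixels are square), "cx", "cy" (the principal point, pixels), "rvec" (rotation vector, rad) and "tvec" (3), from world to camera coordinates, as OpenCV has them. Camera axes: x right, y down, z forward; pixel columns grow to the right and rows downward; lengths in mm; the calibration is good to about 2 mm. A picture is of the moment at which its call begins. There is no depth.
- env.job_done(): hands the job in; it is judged then, once.
The state is a dict: "time_s": time; "qpos": joint angles; "qvel": joint speeds; "effort": joint torques, N m; "ee_pos": TCP position; "ee_rot": TCP orientation; "force": force on the tool from outside, world axes, zero at the start; "torque": the same for the moment, N m; "gripper_width": finger opening in mm; "gripper_force": force on a finger pad.
Only numpy, scipy, OpenCV 4.12 (cv2) and the standard library are available. Lean on these libraries where they do the work, as an engineer would, in place of code of your own. Each camera call takes 0.05 s, during which the arm holds its last target. There are 200 camera calls.

TASK

Secure the blue transit box for the courier: push its lid fully shut, then hold the red spring catch down with one fingertip and, still holding it, push the bolt's black thumb tab with the other finger until the bolt is fully home through the lid's staple. Then let go, so that the catch springs up and locks the bolt. Only push and press: grasp and lift nothing, do not shift the box, and leave the other things on the worktop where they are.

Things in the scene. Friction and masses are not known exactly. Their poses are not given: they have to be found in the camera images.
- transit_box: blue plastic transit box, about 3.5 kg, loose on rubber feet, 190 mm deep (x) x 240 mm wide (y); origin at the centre of its underside, x to its back, y to its left, z up. The front 62 mm of its top is a fixed deck, 95 mm high, with the steel bolt fitting; the lid lies behind it. Bolt tab and catch lie on a line parallel to y at x = -78 mm; the bolt slides along y.
- lid (a joint): hinge of the lid, rad: 0 = fully shut, grows as the front rises (at most 1.2). Axis along the box's y at x +98 mm, 90 mm high. Starts ajar and stays where it is left, shut too; 2 to 5 N at the front rim moves it.
- lid_front (a point): point on top of the lid's grey front rim (30 mm deep, 238 mm long), a good place to press; moves with the lid. With the lid shut: x -20, y -30 mm in the box's frame, 98 mm above the worktop.
- staple (a point): middle of the steel staple on the lid's front edge, a bridge 28 mm (x) x 12 mm (y) over the deck that the bolt passes through; with the lid shut at x -48, y +59 mm in the box's frame, its top 121 mm above the worktop (this point: 108 mm).
- bolt (a joint): travel of the bolt, m: 0 = drawn (start), 0.025 = end stop, fully home to the left (box +y). Takes 1 to 5 N and stays where it is left. With the catch up, its tooth stands in a notch of the bar: about 2 mm of play, no more. The tooth is clear when the catch is 5 mm down; from 0.022 on, a second notch is over it. With the lid not shut the bolt strikes or misses the staple.
- bolt_tab (a point): middle of the right-hand face (box -y side, the one to push on) of the bolt's black thumb tab; moves with the bolt; starts 2 mm right of the box's middle, 119 mm above the worktop. The tab is 22 mm (x) x 12 mm (y), from 103 to 129 mm high. Right of it a gap of 37 mm is free up to the red catch (32 mm below 105 mm; base plate at 97 mm). The bar's straps (116 mm high) stand 18 mm behind the tab's line.
- catch (a joint): travel of the red spring catch, m: 0 = up, 0.008 = fully down (straight down). The spring takes 3 N to start and 7 N fully down; when released it rises by itself if a notch of the bolt is over its tooth.
- catch_pad (a point): middle of the top of the red catch pad, 67 mm right of the box's middle (65 mm from the tab's face); 115 mm above the worktop when up, 107 mm fully down; moves with the catch. The pad is 56 mm long (y) x 22 mm (x): a fingertip can slide 25 mm along it and keep it down. At that height another fingertip reaches 22 mm below the tab's top.
- white_bottle: white screw-cap bottle with a dark red band, 54 mm across, 85 mm tall, standing to the right of the box; bystander, origin at the centre of its underside
- orange_vial: orange dispensing vial with a white cap, 47 mm across, 74 mm tall, standing to the right of the box; bystander, origin at the centre of its underside
- yellow_carton: yellow medicine carton, 50 x 50 mm, 76 mm tall, standing to the left of the box; bystander, origin at the centre of its underside
- loose_mouse: black computer mouse, 100 x 60 x 37 mm, on the left of the worktop; bystander
- red_pen: red pen, 148 mm long, lying on the right of the worktop; bystander
- syringe: oral syringe, 123 mm long, lying on the right of the worktop; bystander
- tape: beige tape dispenser, 150 x 52 x 77 mm, standing behind the box; bystander

How it is judged (in metres and radians):
On the way, in this order (a step that is already met when the one before it is completed fails the run):
1. the lid is pushed shut, the bolt still drawn (value of joint lid below 0.02 rad and value of joint bolt below 0.004 m), for 0.1 s.
2. the bolt is pushed nearly home while a fingertip still holds the catch down (value of joint bolt above 0.018 m and value of joint catch above 0.0045 m and contact force between the fingers and catch above 0.5 N), for 0.05 s.
At the end, for the whole second after the job is handed in: the lid is shut (under 0.025 rad), the bolt is home through the staple (more than 20.5 of 25 mm), the catch has sprung up into the bolt's notch (within 2 mm of fully up), and the box stands at rest on its feet (value of joint lid below 0.025 rad and value of joint bolt above 0.0205 m and value of joint catch below 0.002 m and height (world z) of transit_box below 0.006 m and linear speed of transit_box below 0.02 m/s); the robot touches nothing.
It fails at once if the box is lifted (height (world z) of transit_box above 0.012 m).
It fails at once if the box is shifted by more than 30 mm (distance of transit_box from where it was at the start of the episode above 0.03 m).
It fails at once if a bystander is shifted or lifted by more than 30 mm (distance of any of white_bottle, orange_vial, yellow_carton, loose_mouse, red_pen, syringe, tape from where it was at the start of the episode above 0.03 m).
It also fails if it takes over 40 s, if anything falls off the work surface, if the arm or the gripper's body presses on something with over 40 N, if the wrist force passes 120 N, or if a joint passes its speed limit or range.

## Working session

There is one attempt and no reset: what is moved stays moved. The work goes in short steps, Python scripts to look and compute and a tool call to move; the robot and the scene stay as the last step left them, time stands still between calls to the robot, and variables do not carry over. Pictures are saved under pics/ and viewed, at most 10 in all, crops included, and the job is handed in when it is done.

Besides the shell and the picture viewer there is one more tool, called after ">>>" in YAML: its name, and indented under it one key for each argument. send_rows: Moves the arm, as the interface text tells. Shifts and turns lie within -1 to 1; 1 stands for 500 mm of shift or 30 degrees of turn. Its arguments: {"type":"object","properties":{"motion":{"type":"array"},"grip_force":{"type":"number"}},"required":["motion"]}

```bash
mkdir -p pics; python3 - <<'E'
from workcell import env
import cv2,json
for n in("scene","top"):
    f=env.grab_frame(n); cv2.imwrite(f"pics/{n}0.png",f["frame"][:,:,::-1])
    print(n,f["vertical_fov"],f["cx"],f["cy"],f["rvec"],f["tvec"])
print(env.state())
E
```

```text
scene 54.31189756089994 257.4786767403865 190.19897986149437 [ 0.78092611 -2.53600078  1.13085479] [319.9375755  410.89209392 756.58846739]
top 47.93396406362831 254.37758767049147 192.45463745423834 [ 2.11795281 -2.10998985  0.20028615] [-223.69321854  555.09168961 1229.88812597]
{'time_s': 0.1, 'qpos': array([-6.44579016e+01,  1.83492030e+01,  8.96999100e+01, -2.99523244e-03,
        7.20428671e+01, -1.14564293e+00]), 'qvel': array([ 0.0424981 , -0.10566886, -0.11856795,  0.02203358,  0.10983424,
        0.0202464 ]), 'effort': array([-6.27081881e-04, -4.13334167e+01, -2.32508397e+01,  7.27543398e-02,
        4.21954470e-02, -4.71817691e-05]), 'ee_pos': array([ 258.04321086, -513.34479358,  213.18871912]), 'ee_rot': array([-1.79907981e+02,  1.00823187e-03,  2.66886679e+01]), 'force': array([-0.6156791 ,  0.15354755, -0.44005623]), 'torque': array([-0.02609542,  0.01188791,  0.00481304]), 'gripper_force': 0.0, 'gripper_width': 91.04778377190469}
```

View pics/scene0.png

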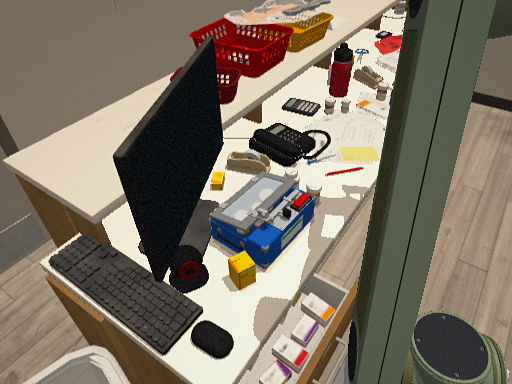

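View pics/top0.png

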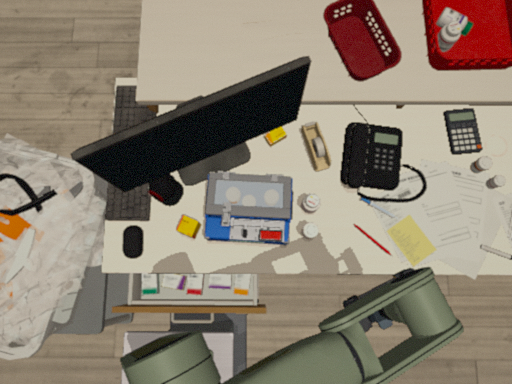

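The overview shows the box with its front toward the robot. In the top view it is at about (250,208), with the red catch at (271,236) and the white bottle and vial right of it at (311,203) and (310,231). Next I'll measure on an enlarged crop.

```bash
cat > h.py <<'E'
import numpy as np,cv2
from workcell import env
def cam(f):
    F=f["frame"].shape[0]/2/np.tan(np.radians(f["vertical_fov"])/2)
    K=np.array([[F,0,f["cx"]],[0,F,f["cy"]],[0,0,1]]);R=cv2.Rodrigues(np.array(f["rvec"]))[0]
    return K,R,np.array(f["tvec"])
def ray(f,px,z):
    K,R,t=cam(f);o=-R.T@t;d=R.T@np.linalg.inv(K)@np.array([px[0],px[1],1.]);return o+d*(z-o[2])/d[2]
def proj(f,P):
    K,R,t=cam(f);return cv2.projectPoints(np.float64(P).reshape(-1,3),cv2.Rodrigues(R)[0],t,K,None)[0].reshape(-1,2)
def mask(f,lo,hi,roi):
    h=cv2.cvtColor(f["frame"],cv2.COLOR_RGB2HSV);m=cv2.inRange(h,lo,hi);o=np.zeros_like(m);x0,y0,x1,y1=roi;o[y0:y1,x0:x1]=m[y0:y1,x0:x1];return o
E
python3 - <<'E'
from h import *
t=env.grab_frame("top");s=env.grab_frame("scene")
for n,f,roi in(("top",t,(195,165,300,250)),("scene",s,(200,165,325,275))):
    K,R,tv=cam(f);print(n,"cam",-R.T@tv)
    b=mask(f,(100,120,40),(125,255,255),roi)
    c=max(cv2.findContours(b,0,2)[0],key=cv2.contourArea);print("blue",cv2.minAreaRect(c),cv2.boundingRect(c))
    r=mask(f,(0,150,100),(6,255,255),roi)|mask(f,(174,150,100),(180,255,255),roi)
    c=max(cv2.findContours(r,0,2)[0],key=cv2.contourArea);m=cv2.minAreaRect(c);print("red",m,ray(f,m[0],115))
    x0,y0,x1,y1=roi
    cv2.imwrite(f"pics/{n}1.png",cv2.resize(f["frame"][y0:y1,x0:x1,::-1],None,fx=5,fy=5,interpolation=cv2.INTER_CUBIC)[:600,:800])
E
python3 -c "
import cv2,numpy as np
a=cv2.imread('pics/top1.png');b=cv2.imread('pics/scene1.png');print(a.shape,b.shape)"
```

```text
top cam [ 304.35262768 -232.74913873 1313.00706729]
blue ((216.72789001464844, 227.08187866210938), (24.87810707092285, 24.678550720214844), 3.814074993133545) (205, 214, 25, 27)
red ((270.0, 235.0), (8.0, 20.0), 90.0) [ 423.55262167 -266.01505232  115.        ]
scene cam [ 87.55853334 415.21017559 814.58731109]
blue ((266.3605651855469, 237.85653686523438), (58.52341079711914, 106.38316345214844), 79.89496612548828) (210, 200, 105, 69)
red ((301.0000305175781, 199.00001525878906), (7.071067810058594, 16.970561981201172), 45.0) [ 423.06716696 -262.05921287  115.        ]
(425, 525, 3) (550, 625, 3)
```

View pics/top1.png

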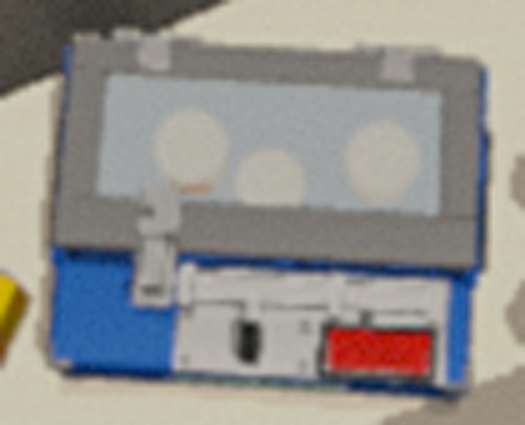

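View pics/scene1.png

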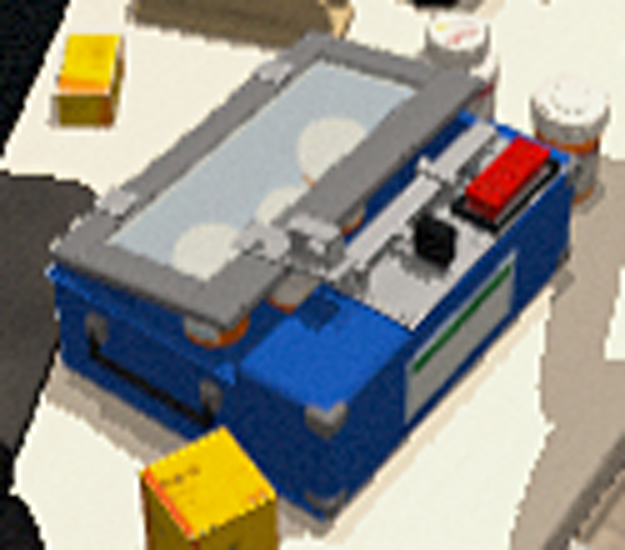

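The top crop shows the catch centre at crop (380,351), the tab at (247,340), and the deck's front corners at about (52,362) and (468,386). The scene crop shows the lid ajar, the tab top at (430,222) and the deck's front corners at (323,408) and (573,158).

```bash
python3 - <<'E'
from h import *
t=env.grab_frame("top");s=env.grab_frame("scene")
T=lambda a:(195+a[0]/5-.4,165+a[1]/5-.4);S=lambda a:(200+a[0]/5-.4,165+a[1]/5-.4)
for n,a,b,z in(("catch",(380,351),(510,172),115),("tab",(247,338),(434,222),129),("FL",(52,362),(323,408),95),("FR",(468,386),(573,158),95)):
    print(n,ray(t,T(a),z).round(1),ray(s,S(b),z).round(1))
for n,px,z in(("carton",(188,227),76),("bottle",(311,203),85),("vial",(310,231),74)): print(n,ray(t,px,z).round(0))
E
```

```text
catch [ 424.1 -267.7  115. ] [ 421.7 -263.   115. ]
tab [ 429.6 -194.3  129. ] [ 429.  -194.2  129. ]
FL [419.2 -83.3  95. ] [423.4 -81.9  95. ]
FR [ 406.6 -317.7   95. ] [ 407.4 -312.2   95. ]
carton [450. -31.  76.]
bottle [ 519. -385.   85.]
vial [ 440. -382.   74.]
```

>>> send_rows:
  motion:
    - {"rz": 0.339, "gripper": 1}
    - {"rz": 0.339, "gripper": 1}
    - {"rz": 0.339, "gripper": 1}
    - {"tx": 0.0594, "ty": -0.0843, "gripper": 1}
    - {"tx": 0.0594, "ty": -0.0843, "gripper": 1}
    - {"tx": 0.0594, "ty": -0.0843, "gripper": 1}
    - {"tx": 0.0594, "ty": -0.0843, "gripper": 1}
    - {"tx": 0.0594, "ty": -0.0843, "gripper": 1}
    - {"tx": 0.0594, "ty": -0.0843, "gripper": 1}
    - {"tx": 0.0594, "ty": -0.0843, "gripper": 1}
    - {"gripper": 1}
    - {"gripper": 1}
  grip_force: 20

```text
invalid input at $.motion[0]: expected keys tx, ty, tz, rx, ry, rz, gripper
```

>>> send_rows:
  motion:
    - {"tx": 0, "ty": 0, "tz": 0, "rx": 0, "ry": 0, "rz": 0.339, "gripper": 1}
    - {"tx": 0, "ty": 0, "tz": 0, "rx": 0, "ry": 0, "rz": 0.339, "gripper": 1}
    - {"tx": 0, "ty": 0, "tz": 0, "rx": 0, "ry": 0, "rz": 0.339, "gripper": 1}
    - {"tx": 0.0594, "ty": -0.0843, "tz": 0, "rx": 0, "ry": 0, "rz": 0, "gripper": 1}
    - {"tx": 0.0594, "ty": -0.0843, "tz": 0, "rx": 0, "ry": 0, "rz": 0, "gripper": 1}
    - {"tx": 0.0594, "ty": -0.0843, "tz": 0, "rx": 0, "ry": 0, "rz": 0, "gripper": 1}
    - {"tx": 0.0594, "ty": -0.0843, "tz": 0, "rx": 0, "ry": 0, "rz": 0, "gripper": 1}
    - {"tx": 0.0594, "ty": -0.0843, "tz": 0, "rx": 0, "ry": 0, "rz": 0, "gripper": 1}
    - {"tx": 0.0594, "ty": -0.0843, "tz": 0, "rx": 0, "ry": 0, "rz": 0, "gripper": 1}
    - {"tx": 0.0594, "ty": -0.0843, "tz": 0, "rx": 0, "ry": 0, "rz": 0, "gripper": 1}
    - {"tx": 0, "ty": 0, "tz": 0, "rx": 0, "ry": 0, "rz": 0, "gripper": 1}
    - {"tx": 0, "ty": 0, "tz": 0, "rx": 0, "ry": 0, "rz": 0, "gripper": 1}
  grip_force: 20

```text
time_s: 1.8
ee_pos: [485.0, -233.5, 213.8]
ee_rot: [180.0, 0.0, -3.8]
force: [-0.3, 0.3, -0.2]
gripper_width: 0.4
gripper_force: 0.0
```

>>> send_rows:
  motion:
    - {"tx": 0, "ty": 0, "tz": 0.064, "rx": 0, "ry": 0, "rz": 0, "gripper": 1}
    - {"tx": 0, "ty": 0, "tz": 0.064, "rx": 0, "ry": 0, "rz": 0, "gripper": 1}
    - {"tx": 0, "ty": 0, "tz": 0.012, "rx": 0, "ry": 0, "rz": 0, "gripper": 1}
    - {"tx": 0, "ty": 0, "tz": 0.012, "rx": 0, "ry": 0, "rz": 0, "gripper": 1}
    - {"tx": 0, "ty": 0, "tz": 0.012, "rx": 0, "ry": 0, "rz": 0, "gripper": 1}
    - {"tx": 0, "ty": 0, "tz": 0.012, "rx": 0, "ry": 0, "rz": 0, "gripper": 1}
    - {"tx": 0, "ty": 0, "tz": 0.012, "rx": 0, "ry": 0, "rz": 0, "gripper": 1}
    - {"tx": 0, "ty": 0, "tz": 0.012, "rx": 0, "ry": 0, "rz": 0, "gripper": 1}
    - {"tx": 0, "ty": 0, "tz": 0.012, "rx": 0, "ry": 0, "rz": 0, "gripper": 1}

```text
time_s: 2.92
ee_pos: [485.2, -233.2, 107.7]
ee_rot: [180.0, 0.0, -3.8]
force: [-1.3, 1.5, 1.8]
gripper_width: 0.6
gripper_force: 0.9
```

>>> send_rows:
  motion:
    - {"tx": 0, "ty": 0, "tz": 0.006, "rx": 0, "ry": 0, "rz": 0, "gripper": 1}
    - {"tx": 0, "ty": 0, "tz": 0.006, "rx": 0, "ry": 0, "rz": 0, "gripper": 1}
    - {"tx": 0, "ty": 0, "tz": 0.006, "rx": 0, "ry": 0, "rz": 0, "gripper": 1}
    - {"tx": 0, "ty": 0, "tz": 0.004, "rx": 0, "ry": 0, "rz": 0, "gripper": 1}
    - {"tx": 0, "ty": 0, "tz": 0, "rx": 0, "ry": 0, "rz": 0, "gripper": 1}

```text
time_s: 3.55
ee_pos: [485.3, -233.2, 97.7]
ee_rot: [180.0, -0.0, -3.8]
force: [-2.3, 0.8, 6.2]
gripper_width: 0.7
gripper_force: 3.1
```

>>> send_rows:
  motion:
    - {"tx": 0, "ty": 0, "tz": 0.003, "rx": 0, "ry": 0, "rz": 0, "gripper": 1}
    - {"tx": 0, "ty": 0, "tz": 0.002, "rx": 0, "ry": 0, "rz": 0, "gripper": 1}
    - {"tx": 0, "ty": 0, "tz": 0, "rx": 0, "ry": 0, "rz": 0, "gripper": 1}
    - {"tx": 0, "ty": 0, "tz": 0, "rx": 0, "ry": 0, "rz": 0, "gripper": 1}

```text
time_s: 4.05
ee_pos: [485.4, -233.3, 97.5]
ee_rot: [180.0, -0.1, -3.8]
force: [-5.8, 3.0, 20.3]
gripper_width: 0.5
gripper_force: 10.2
```

>>> send_rows:
  motion:
    - {"tx": 0, "ty": 0, "tz": -0.03, "rx": 0, "ry": 0, "rz": 0, "gripper": 1}
    - {"tx": 0, "ty": 0, "tz": -0.05, "rx": 0, "ry": 0, "rz": 0, "gripper": 1}
    - {"tx": 0, "ty": 0, "tz": -0.05, "rx": 0, "ry": 0, "rz": 0, "gripper": -0.143}
    - {"tx": -0.063, "ty": 0.0223, "tz": 0, "rx": 0, "ry": 0, "rz": 0, "gripper": -0.143}
    - {"tx": -0.063, "ty": 0.0223, "tz": 0, "rx": 0, "ry": 0, "rz": 0, "gripper": -0.143}
    - {"tx": 0, "ty": 0, "tz": 0, "rx": 0, "ry": 0, "rz": 0, "gripper": -0.143}
    - {"tx": 0, "ty": 0, "tz": 0, "rx": 0, "ry": 0, "rz": 0, "gripper": -0.143}

```text
time_s: 4.92
ee_pos: [422.0, -251.5, 159.8]
ee_rot: [180.0, -0.1, -3.8]
force: [-0.5, 0.3, 0.4]
gripper_width: 47.5
gripper_force: 0.0
```

```bash
python3 - <<'E'
from h import *
f=env.grab_frame("scene");t=env.grab_frame("top")
cv2.imwrite("pics/a.png",np.hstack([cv2.resize(g["frame"][y0:y0+96,x0:x0+w,::-1],None,fx=4.7,fy=4.7,interpolation=cv2.INTER_CUBIC) for g,x0,y0,w in((f,205,160,120),)]))
cv2.imwrite("pics/b.png",t["frame"][:,:,::-1])
print(env.state()["ee_pos"],env.state()["gripper_width"])
E
```

```text
[ 422.11464265 -251.33246167  159.52092041] 51.664665935747266
```

View pics/a.png

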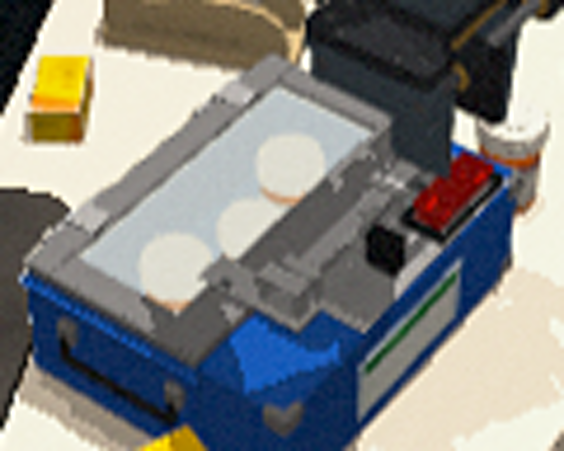

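The lid is now flush. The tab top is at crop (385,237) and the red pad at about (455,190), with the left fingertip above and behind the gap. I'll check the box model against this view.

```bash
python3 - <<'E'
from h import *
f=env.grab_frame("scene")
O=np.array([507,-204.3,0]);y=np.radians(-3.8);R=np.array([[np.cos(y),-np.sin(y),0],[np.sin(y),np.cos(y),0],[0,0,1]])
im=cv2.resize(f["frame"][160:256,205:325,::-1],None,fx=6,fy=6,interpolation=cv2.INTER_CUBIC)
def draw(P,c):
    p=((proj(f,P)-[205,160]+.5)*6).astype(np.int32);cv2.polylines(im,[p],True,c,1)
q=lambda x0,x1,y0,y1,z:(np.array([[x0,y0,z],[x1,y0,z],[x1,y1,z],[x0,y1,z]])@R.T+O)
draw(q(-89,-67,-95,-39,115),(0,255,255));draw(q(-89,-67,-2,10,129),(0,255,0));draw(q(-95,-33,-120,120,95),(255,255,255))
e=env.state()["ee_pos"]
draw(np.array([[x,s*(26+k),0] for s in(1,) for x,k in((-16,0),(16,0),(16,13.5),(-16,13.5))])@R.T+e,(255,0,255))
cv2.imwrite("pics/c.png",im)
E
```

```text
(no output)
```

View pics/c.png

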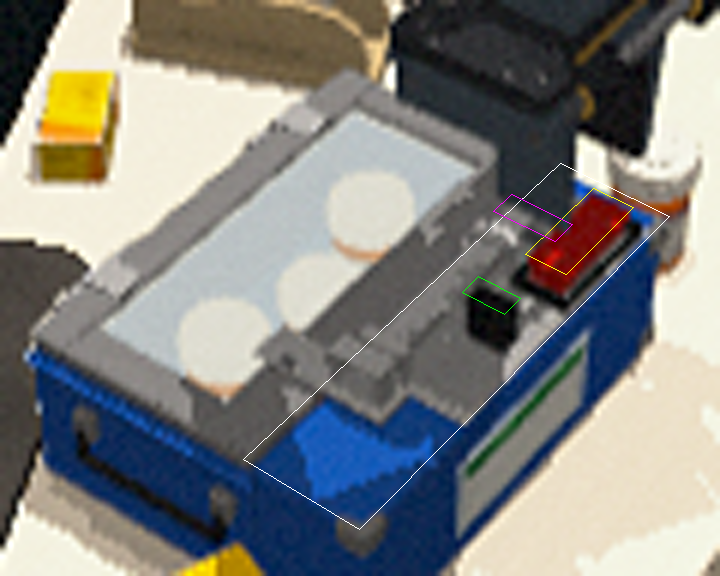

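>>> send_rows:
  motion:
    - {"tx": -0.003, "ty": 0, "tz": 0.04, "rx": 0, "ry": 0, "rz": 0, "gripper": -0.143}
    - {"tx": 0, "ty": 0, "tz": 0.036, "rx": 0, "ry": 0, "rz": 0, "gripper": -0.143}
    - {"tx": 0, "ty": 0, "tz": 0.008, "rx": 0, "ry": 0, "rz": 0, "gripper": -0.143}
    - {"tx": 0, "ty": 0, "tz": 0.008, "rx": 0, "ry": 0, "rz": 0, "gripper": -0.143}
    - {"tx": 0, "ty": 0, "tz": 0.006, "rx": 0, "ry": 0, "rz": 0, "gripper": -0.143}
    - {"tx": 0, "ty": 0, "tz": 0, "rx": 0, "ry": 0, "rz": 0, "gripper": -0.143}

```text
time_s: 5.82
ee_pos: [420.0, -251.2, 111.1]
ee_rot: [180.0, -0.1, -3.8]
force: [0.2, 1.5, 4.4]
gripper_width: 52.0
gripper_force: 2.2
```

>>> send_rows:
  motion:
    - {"tx": 0, "ty": 0, "tz": 0.006, "rx": 0, "ry": 0, "rz": 0, "gripper": -0.143}
    - {"tx": 0, "ty": 0, "tz": 0.004, "rx": 0, "ry": 0, "rz": 0, "gripper": -0.143}
    - {"tx": 0, "ty": 0, "tz": 0, "rx": 0, "ry": 0, "rz": 0, "gripper": -0.143}

```text
time_s: 6.2
ee_pos: [420.0, -251.3, 106.9]
ee_rot: [180.0, -0.1, -3.8]
force: [-2.2, 2.2, 10.3]
gripper_width: 52.4
gripper_force: 5.0
```

>>> send_rows:
  motion:
    - {"tx": 0, "ty": -0.006, "tz": 0, "rx": 0, "ry": 0, "rz": 0, "gripper": -0.143}
    - {"tx": 0, "ty": -0.006, "tz": 0, "rx": 0, "ry": 0, "rz": 0, "gripper": -0.143}
    - {"tx": 0, "ty": -0.006, "tz": 0, "rx": 0, "ry": 0, "rz": 0, "gripper": -0.143}
    - {"tx": 0, "ty": -0.006, "tz": 0, "rx": 0, "ry": 0, "rz": 0, "gripper": -0.143}
    - {"tx": 0, "ty": -0.006, "tz": 0, "rx": 0, "ry": 0, "rz": 0, "gripper": -0.143}
    - {"tx": 0, "ty": -0.006, "tz": 0, "rx": 0, "ry": 0, "rz": 0, "gripper": -0.143}

```text
time_s: 6.95
ee_pos: [422.5, -235.9, 107.1]
ee_rot: [179.7, -0.3, -3.7]
force: [-0.6, -5.4, 6.6]
gripper_width: 52.1
gripper_force: 3.7
```

>>> send_rows:
  motion:
    - {"tx": 0, "ty": -0.006, "tz": 0, "rx": 0, "ry": 0, "rz": 0, "gripper": -0.143}
    - {"tx": 0, "ty": -0.006, "tz": 0, "rx": 0, "ry": 0, "rz": 0, "gripper": -0.143}
    - {"tx": 0, "ty": -0.006, "tz": 0, "rx": 0, "ry": 0, "rz": 0, "gripper": -0.143}
    - {"tx": 0, "ty": -0.006, "tz": 0, "rx": 0, "ry": 0, "rz": 0, "gripper": -0.143}
    - {"tx": 0, "ty": -0.006, "tz": 0, "rx": 0, "ry": 0, "rz": 0, "gripper": -0.143}

```text
time_s: 7.58
ee_pos: [423.3, -221.0, 107.1]
ee_rot: [179.6, -0.3, -3.7]
force: [-1.3, -5.3, 6.5]
gripper_width: 51.8
gripper_force: 3.8
```

>>> send_rows:
  motion:
    - {"tx": 0, "ty": -0.004, "tz": 0, "rx": 0, "ry": 0, "rz": 0, "gripper": -0.143}
    - {"tx": 0, "ty": -0.004, "tz": 0, "rx": 0, "ry": 0, "rz": 0, "gripper": -0.143}
    - {"tx": 0, "ty": -0.004, "tz": 0, "rx": 0, "ry": 0, "rz": 0, "gripper": -0.143}

```text
time_s: 7.95
ee_pos: [423.7, -215.0, 107.1]
ee_rot: [179.7, -0.3, -3.7]
force: [-1.3, -4.1, 6.9]
gripper_width: 51.9
gripper_force: 3.8
```

>>> send_rows:
  motion:
    - {"tx": 0, "ty": -0.003, "tz": 0, "rx": 0, "ry": 0, "rz": 0, "gripper": -0.143}
    - {"tx": 0, "ty": -0.003, "tz": 0, "rx": 0, "ry": 0, "rz": 0, "gripper": -0.143}

```text
time_s: 8.2
ee_pos: [423.9, -212.0, 107.1]
ee_rot: [179.6, -0.3, -3.7]
force: [-1.7, -8.2, 6.4]
gripper_width: 52.4
gripper_force: 4.9
```

```bash
python3 - <<'E'
from h import *
f=env.grab_frame("scene");print(env.state()["ee_pos"],env.state()["force"])
O=np.array([507,-204.3,0]);y=np.radians(-3.8);R=np.array([[np.cos(y),-np.sin(y),0],[np.sin(y),np.cos(y),0],[0,0,1]])
im=cv2.resize(f["frame"][160:256,205:325,::-1],None,fx=6,fy=6,interpolation=cv2.INTER_CUBIC)
def draw(P,c):
    p=((proj(f,P)-[205,160]+.5)*6).astype(np.int32);cv2.polylines(im,[p],True,c,1)
q=lambda x0,x1,y0,y1,z:(np.array([[x0,y0,z],[x1,y0,z],[x1,y1,z],[x0,y1,z]])@R.T+O)
draw(q(-89,-67,-95,-39,107),(0,255,255));draw(q(-89,-67,23,35,129),(0,255,0));draw(q(-95,-33,-120,120,95),(255,255,255))
cv2.imwrite("pics/d.png",im)
E
```

```text
[ 423.8649126  -212.08644965  107.11393183] [-1.13031068 -5.01980445  6.58593809]
```

View pics/d.png

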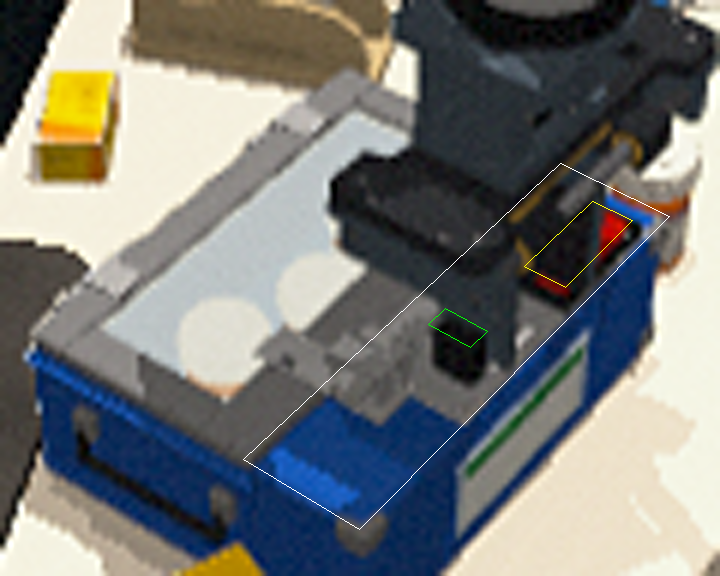

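The tab now lies at the projected home position, within about 1 mm of left corner (430,322). I'll give it a small extra push to confirm the end stop.

>>> send_rows:
  motion:
    - {"tx": 0, "ty": -0.003, "tz": 0, "rx": 0, "ry": 0, "rz": 0, "gripper": -0.143}
    - {"tx": 0, "ty": 0, "tz": 0, "rx": 0, "ry": 0, "rz": 0, "gripper": -0.143}

```text
time_s: 8.5
ee_pos: [423.9, -211.9, 107.2]
ee_rot: [179.5, -0.3, -3.7]
force: [-2.3, -9.6, 6.6]
gripper_width: 52.2
gripper_force: 6.8
```

>>> send_rows:
  motion:
    - {"tx": 0, "ty": 0.006, "tz": 0, "rx": 0, "ry": 0, "rz": 0, "gripper": -0.143}
    - {"tx": 0, "ty": 0.006, "tz": 0, "rx": 0, "ry": 0, "rz": 0, "gripper": -0.143}
    - {"tx": 0, "ty": 0.004, "tz": 0, "rx": 0, "ry": 0, "rz": 0, "gripper": -0.143}
    - {"tx": 0, "ty": 0, "tz": -0.01, "rx": 0, "ry": 0, "rz": 0, "gripper": -0.143}
    - {"tx": 0, "ty": 0, "tz": -0.02, "rx": 0, "ry": 0, "rz": 0, "gripper": -0.143}
    - {"tx": 0, "ty": 0, "tz": -0.06, "rx": 0, "ry": 0, "rz": 0, "gripper": -0.143}
    - {"tx": 0, "ty": 0, "tz": -0.1, "rx": 0, "ry": 0, "rz": 0, "gripper": -0.143}
    - {"tx": -0.06, "ty": 0.1, "tz": -0.04, "rx": 0, "ry": 0, "rz": 0, "gripper": -0.143}
    - {"tx": -0.06, "ty": 0.1, "tz": 0, "rx": 0, "ry": 0, "rz": 0, "gripper": -0.143}
    - {"tx": -0.06, "ty": 0.1, "tz": 0, "rx": 0, "ry": 0, "rz": 0, "gripper": -0.143}
    - {"tx": 0, "ty": 0, "tz": 0, "rx": 0, "ry": 0, "rz": 0, "gripper": -0.143}

```text
time_s: 9.88
ee_pos: [319.8, -362.2, 220.5]
ee_rot: [179.9, 0.0, -4.2]
force: [0.5, 1.2, 0.0]
gripper_width: 51.9
gripper_force: 0.0
```

```bash
python3 - <<'E'
from h import *
f=env.grab_frame("scene");print(env.state()["ee_pos"],env.state()["force"])
O=np.array([507,-204.3,0]);y=np.radians(-3.8);R=np.array([[np.cos(y),-np.sin(y),0],[np.sin(y),np.cos(y),0],[0,0,1]])
im=cv2.resize(f["frame"][160:256,205:325,::-1],None,fx=6,fy=6,interpolation=cv2.INTER_CUBIC)
def draw(P,c):
    p=((proj(f,P)-[205,160]+.5)*6).astype(np.int32);cv2.polylines(im,[p],True,c,1)
q=lambda x0,x1,y0,y1,z:(np.array([[x0,y0,z],[x1,y0,z],[x1,y1,z],[x0,y1,z]])@R.T+O)
draw(q(-89,-67,-95,-39,115),(0,255,255));draw(q(-89,-67,23,35,129),(0,255,0))
cv2.imwrite("pics/e.png",im)
E
```

```text
[ 320.83580854 -360.56772125  220.40343637] [ 0.41898548  0.43559758 -0.18957822]
```

View pics/e.png

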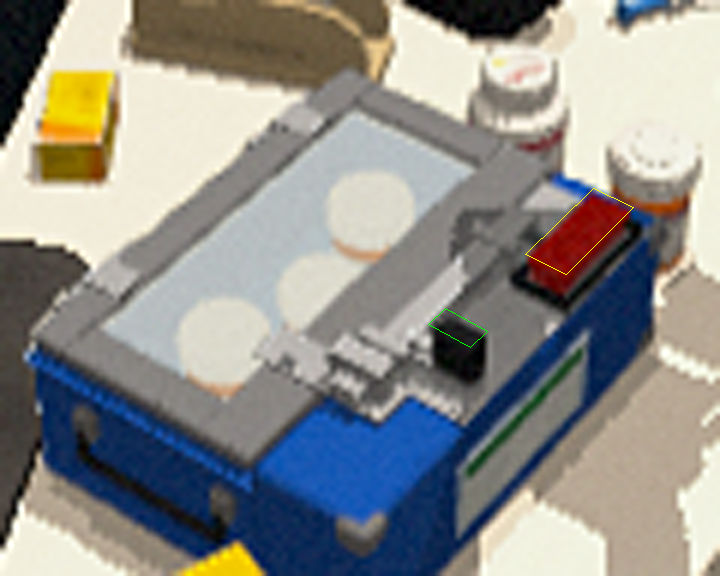

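The picture shows the lid shut, the tab home at (460,340) with the bar through the staple, the catch up at (582,240) as at the start, and nothing moved. I'm handing in.

```bash
python3 -c "
from workcell import env
print(env.job_done())"
```

```text
the job is handed in; nothing more can be done
None
```

The lid is shut, the bolt is home through the staple and the catch has sprung up to lock it, going by the last picture; the job was handed in at about 10 s, and no verdict came back.

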